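# Dock the cup-sample rack past the sprung gate

## Task

Press the steel bar beside the chute down with one fingertip to swing the sprung gate up, and while you hold it open push the white cup rack by its upright plate with the other fingertip, under the gate and fully home against the end stop; the gate must not touch the rack. Then let the gate close behind the cup tray and move clear of everything. Only press and push: do not pick up or tip the rack, and leave the things around the chute where they are.

Things in the scene. Friction and masses are not known exactly. Their poses are not given: they have to be found in the camera images.
- chute: Fixed aluminium chute, open on top. Origin on the table under its centre line; +x = direction of the rack's travel to the end stop, z up. All 'chute frame' numbers are mm in this frame. Floor top z 4, x -160 to 200; side walls |y| 33 to 39, top z 32. Two grey hinge posts outside the -y wall: x -150 and 96, y -57 to -39, top z 65. Gauging head on a post on the +y wall: x 122 to 168, z up to 177.
- stop (a point): Middle of the face of the grey end stop that closes the chute (chute frame x 191, y 0, z 25; its top is at z 46). The rack is home when the front of its tray touches this face: rack origin at chute frame x 143.
- gate (a joint): Gate hinge, rad: 0 shut, grows to 0.85 (stop) as the press bar goes down. A spring always shuts it; about 6 N on the middle of the bar holds it open. Hinge axis parallel to the chute's x, at chute frame y -49, z 60, so the rack cannot push it open. Below about 0.5 rad the blade fouls the tray; from 0.55 on its lowest corner is at z 42 or more (51 at 0.7) and the tray (top at z 38) passes.
- blade (a point): Point on the chute floor's centre line under the gate's blade (chute frame x 80, y 0, z 4). The blade is a steel plate 6 mm thick (x 77 to 83), shut at y -11 to 29 with its lower edge at z 15, so it blocks the tray but clears the rack's tail. Open, it is raised over the chute, its top at most z 125.
- bar (a point): Fixed point where the middle of the press bar's top face lies when the bar is level (chute frame x -54, y -91, z 45), at 0.7 rad. Bar: steel strip 60 mm wide, 4 thick, along the chute from x -190 to 82; it can be pressed anywhere and slid along. Level: y -121 to -61, top z 45. Shut it slopes up away from the chute: top face from about y -68, z 56 to y -114, z 95.
- rack: Loose white rack, 0.2 to 0.45 kg, in the chute before the gate, x along the travel. Origin: centre of the tray's underside. Tray 96 x 58 mm (x -48 to 48), 34 high, holding two small brown cups. A flat tail 44 wide, 5 thick leads back to the upright push plate. When home, the shut gate drops between tray and push plate, over the tail; the plate stays before the gate.
- push (a point): Centre of the rear face of the rack's upright push plate, half-way up (rack frame x -111, y 0, z 40 mm): push here towards the end stop. Plate 52 wide, 80 high, 8 thick; its top stands 84 mm above the table.
- tape_roll: Bystander: roll of paper tape lying flat, 90 mm across, 19 mm high. Origin: centre of its underside.
- paper_cup: Bystander: white paper cup upside down, 80 mm across, 92 mm high. Origin: centre of its underside.
- kraft_cup: Bystander: brown paper cup upside down, 80 mm across, 92 mm high. Origin: centre of its underside.
- glue_bottle: Bystander: white glue bottle, 48 mm across, 120 mm high. Origin: centre of its underside.
- ruler: Bystander: flat steel ruler 200 x 30 x 4 mm lying on the table. Origin: centre of its underside.
- paperweight: Bystander: dark steel block 70 x 35 x 30 mm. Origin: centre of its underside.
Things that resemble listed ones, but are neither listed nor needed, are in the scene too. Leave any green look-alike of the rack alone.

How it is judged:
By the outcome, as a careful person would: the job done as asked, in the order asked, and still so for the second after the job is handed in, with the robot touching nothing.
It also fails if it takes over 42 s, if anything falls off the work surface, if the arm or the gripper's body presses on something with over 40 N, if the wrist force passes 120 N, or if a joint passes its speed limit or range.

## Robot

A 6-joint arm with a two-finger parallel gripper is mounted at the origin on the work surface. World frame = base frame: x ahead of the robot, y to its left, z up, the work surface at z = 0. Lengths are in m, angles in degrees, forces in N, time in s.
With the tool pointing down it reaches from about 0.3 to 0.75 m from the base axis. Payload 8.5 kg.
Tool frame: the origin (TCP) lies midway between the tips of the shut fingers; the grasp point (between the pads) lies 19 mm behind it; z points along the fingers, y is the direction in which the jaws open and shut (so a half turn about z gives the same grasp; the last joint's range is limited). The gripper opens to 85 mm and grips with 20 to 120 N. Pads are 22 mm wide; open, the fingers measure 114 mm over their backs; the gripper's body (76 mm by 85 mm) begins 54 mm behind the grasp point. The pads swing forward as they close: fully open they stand 13 mm farther back than shut.
Start: joints at [56.591, 21.807, 74.336, -0, 83.858, -12.336], TCP at [0.198, 0.513, 0.231] pointing down, gripper open.
Joint ranges: [-178.18, 178.18], [-50.72, 133.34], [12.68, 142.11], [-81.47, 261.47], [9.98, 163.14], [-165.26, 165.26]. Speed limits (degrees/s): [136.94, 136.94, 180, 180, 180, 180].

## Interface

Orientations are given as a 3x3 rotation matrix whose columns are the frame's x, y, z axes.
In Python, from rig import env gives the robot as it stands.
- The arm moves only by the shell command python3 -m inch 'ROWS' [FORCE]. ROWS is text: rows parted by semicolons, each of 5 numbers parted by spaces: the finger opening in mm, from 0 to 85.4, then the shift along the tool's x, y, z in mm, then the turn about the tool's z in degrees. In form: jaw dx dy dz turn; .... A call has 1 to 10 rows; each row is the pose to reach, as a shift and turn from the pose commanded when the call began, along the tool's axes at that moment; what a row does not reach only later rows make up. A row lasts 1/8 s, in which the tool goes at most 62.5 mm and 10.7 degrees, less where a joint would pass 70% of its speed; a pose out of reach is approached as far as the arm can. A call with a gripper value outside its range is refused whole. The fingers move at their own pace and stop on an object; FORCE is the grip in N (left out, the last holds). Time passes only in rows, so rows that repeat a pose let the fingers close. It gives the time, the measured TCP pose, the force and the opening at its end, in the units of the state.
- env.observe(): the state, without advancing time (a new reading comes with each control period).
- env.get_image(name): name is "side" or "top" or "wrist"; returns a dict with "color" (400x640x3 uint8, blue, green, red), "range_z" (400x640 float32, m along the optical axis (not along the pixel's ray), 0 where there is no reading), "fov_y" (degrees; the focal length in pixels is half the picture's height over the tangent of half this angle, whatever the lens; pixels are square), "cx", "cy" (the principal point, pixels), "R" (3x3) and "t" (3): a world point X has camera coordinates R X + t. Camera axes: x right, y down, z forward; pixel columns grow to the right and rows downward; lengths in m; the calibration is good to about 2 mm. A picture is of the moment at which its call begins.
- env.close_job(): hands the job in, once; it reports no verdict.
The state is a dict: "time_s": time; "q": joint angles; "qvel": joint speeds; "joint_efforts": joint torques, N m; "position": TCP position; "tool_rot": TCP orientation; "ft_force": force on the tool from outside, world axes, zero at the start; "wrist_torque": the same for the moment, N m; "grip_width": finger opening in m.
Only numpy, scipy, OpenCV 4.12 (cv2) and the standard library are available. Lean on these libraries where they do the work, as an engineer would, in place of code of your own. Each camera call takes 0.05 s, during which the arm holds its last target.

## Working session

There is one attempt and no reset: what is moved stays moved. The work goes in short steps, Python scripts to look and compute and a shell command to move; the robot and the scene stay as the last step left them, time stands still between calls to the robot, and variables do not carry over. Pictures are saved under pics/ and viewed, and the job is handed in when it is done.

```bash
ls; mkdir -p pics; python3 - <<'E'
from rig import env
import cv2,numpy as np
s=env.observe()
for k,v in s.items(): print(k,np.round(v,3).tolist())
for n in("side","top","wrist"):
    d=env.get_image(n); cv2.imwrite(f"pics/{n}0.png",d["color"]); np.savez(f"pics/{n}0.npz",**d)
    print(n,d["fov_y"],d["cx"],d["cy"],np.round(d["R"],3).tolist(),np.round(d["t"],3))
E
```

```text
pics
time_s 0.0
q [56.591, 21.841, 74.385, -0.001, 83.857, -12.336]
qvel [0.03, 0.042, 0.044, 0.013, -0.019, 0.07]
joint_efforts [0.0, -44.845, -23.128, -0.0, 0.005, 0.0]
position [0.198, 0.513, 0.231]
tool_rot [[-0.933, 0.36, -0.001], [0.36, 0.933, -0.001], [0.0, -0.001, -1.0]]
ft_force [0.445, 0.453, -0.182]
wrist_torque [0.039, 0.05, 0.004]
grip_width 0.085
side 43.753937071387384 320.31458290370495 202.03993253375418 [[0.767, -0.642, 0.017], [-0.482, -0.593, -0.645], [0.424, 0.486, -0.764]] [-0.428  0.3    1.188]
top 45.715865162703196 317.2074938581305 202.9081511354888 [[-0.002, -1.0, 0.008], [-0.994, 0.001, -0.106], [0.106, -0.008, -0.994]] [-0.019  0.553  1.183]
wrist 59.34406919016783 323.21909279533065 193.16796630678087 [[0.361, 0.933, -0.001], [0.886, -0.343, 0.312], [0.291, -0.114, -0.95]] [-0.548 -0.04   0.381]
```

View pics/side0.png

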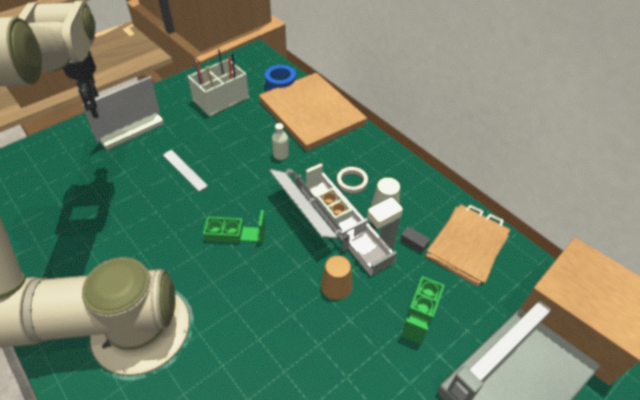

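View pics/top0.png

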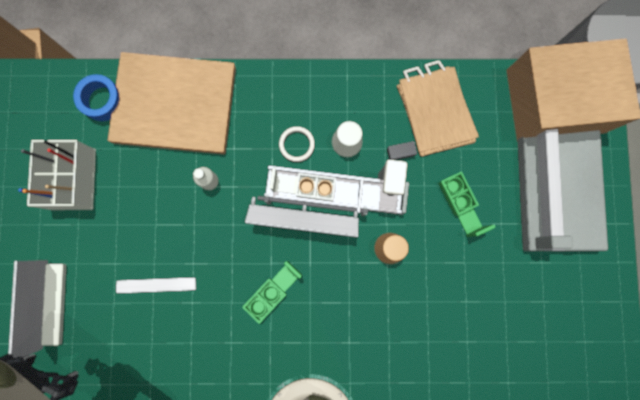

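View pics/wrist0.png

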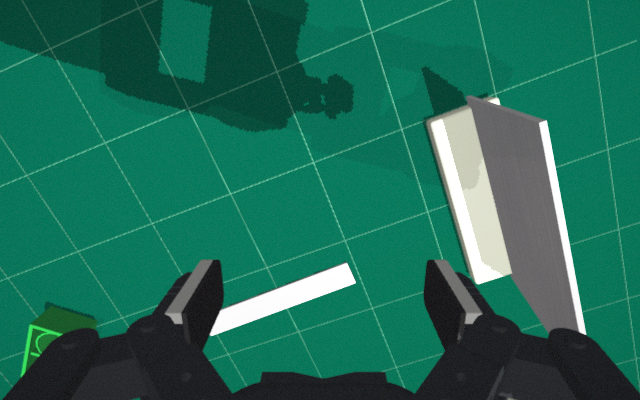

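The white rack with its push plate is at top-view (272–335,185) in the aluminium chute, which runs right towards (405,200). The grey bar is at (300,220) on the robot side. The look-alikes are the green racks at (272,292) and (465,203), and the fixed sheet at (40,300).

Next I take a close crop and measure.

```bash
cat > h.py <<'E'
import numpy as np,cv2
def load(n): return dict(np.load(f"pics/{n}.npz"))
def cloud(d):
    f=200/np.tan(np.radians(d["fov_y"]/2)); v,u=np.mgrid[:400,:640]; z=d["range_z"]
    P=np.stack([(u-d["cx"])/f*z,(v-d["cy"])/f*z,z],-1)
    return (P-d["t"])@d["R"], z>0
def proj(d,X):
    f=200/np.tan(np.radians(d["fov_y"]/2)); c=np.atleast_2d(X)@d["R"].T+d["t"]
    return np.c_[f*c[:,0]/c[:,2]+d["cx"],f*c[:,1]/c[:,2]+d["cy"]]
E
python3 - <<'E'
from h import *
d=load("top0");P,ok=cloud(d)
for n,(a,b,c,e) in {"top0":(235,145,200,120),"side0":(255,140,170,150)}.items():
    im=load(n)["color"][b:b+e,a:a+c]; cv2.imwrite(f"pics/{n}_crop.png",cv2.resize(im,None,fx=4,fy=4,interpolation=cv2.INTER_CUBIC)[:600,:800])
np.set_printoptions(precision=3,suppress=True)
# height map crop
z=P[...,2]
print((z[165:240:3,240:415:6]*1000).round().astype(int))
w=load("wrist0");print("wristcam",-w["R"].T@w["t"])
# in-tool position of camera
E
```

```text
[[   6    4   -2   -2    5    1    0   -4    0   -1    0    5   -1   -1
     2    3    3    4    0    0    4   -1    3    1  106  176  177  179
     0    4]
 [   1   -2   -1    0    0   25   34   30   31   -1    0    4    5    3
    -1    2    6    4    4   -1   -5    1   -2    3  114  177  176  178
     5    0]
 [   2    1    3    6   -1    7   57    2   15   25   33   31   40    2
    -2    2    0   -1    2    0   -2    2    7    1  118  178  175  179
    -2    2]
 [   2   -1    3   -4    2    4   49   -1    7    7   40   39   37   25
    35   34   30    0    1    3    0    2    0    4  150  178  180  179
     1    1]
 [   2    1    2    4    3    4   39   11    9   10    7   39   15   24
    39   40   16   26   27   31   31   -1    0   15  159  177  179  178
     1    2]
 [  -4    3   -1    3   -2    9   27   16   11   14   11   23   35    9
    40    9    4    4    8    7   40   24   31   32  165  180  179  178
    -2   -3]
 [  -1    1    6    3   -5   81   16   11   10   10   34   10   25   34
    14   36   12    4    3    8   54    9    7    5  169  179  176  179
    43   -5]
 
[... 2154 characters left out ...]
  -1    5   -1    3    2    0
     0   -1]
 [   5    0    0    2    2    1    0   -1    3    0   95   93   94   93
    88   88   85   85   82   82    1    3    0    4   -5    1   -2    0
     1    2]
 [  -3    3    2    1    4    0    2    3   -2   -2    3    2    0   -1
    97   93   92   93   88   90    0   -1    1   -2    0    0    0    3
    -4   -3]
 [   3    3   -1    2    3    1    3    4    3    0    0    1    1    0
     2   -2    3   -1   94   96   -2    2    2    5   25   60   68   -2
     2    4]
 [   3    7   -3   -2   -1   -2    1    0   -1    0   -1   -5    4   -2
     1   -2    1    2   -1    0   -1    4   -1    4   56   96   96   90
     0    1]]
wristcam [0.122 0.541 0.374]
```

View pics/top0_crop.png

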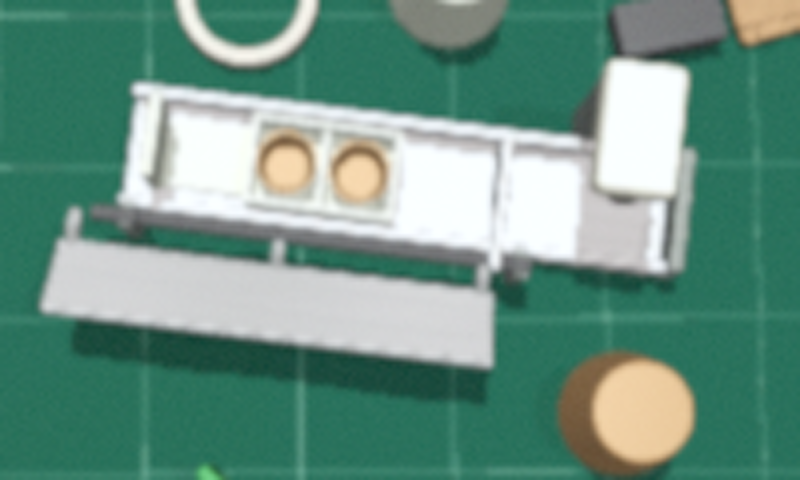

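View pics/side0_crop.png

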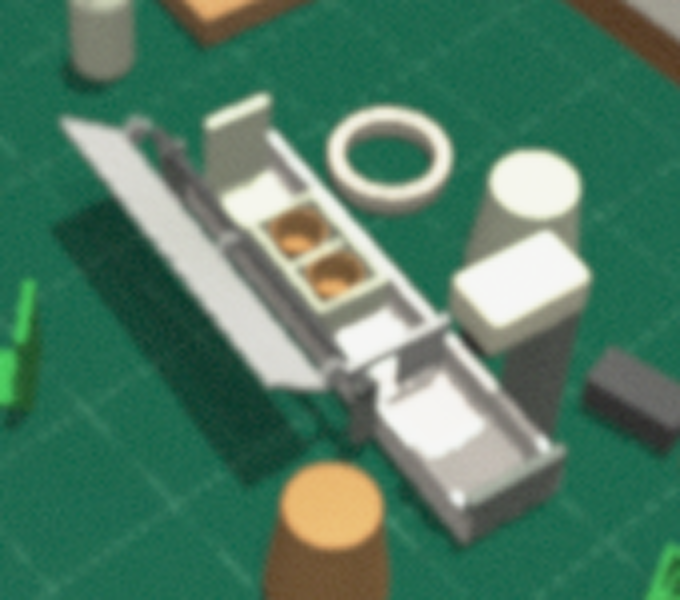

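```bash
cat >> h.py <<'E'
def ray(d,u,v,z):
    f=200/np.tan(np.radians(d["fov_y"]/2)); c=-d["R"].T@d["t"]
    r=np.array([(u-d["cx"])/f,(v-d["cy"])/f,1])@d["R"]
    return c+r*(z-c[2])/r[2]
E
python3 - <<'E'
from h import *
np.set_printoptions(precision=4,suppress=True)
d=load("top0");P,ok=cloud(d)
pts={"farL":(268.7,166.2,.032),"nearL":(265.4,196,.032),"stopfar":(408.5,182.5,.046),"stopnear":(406.2,213.2,.046),
"plate top rear-far":(272.7,168.5,.084),"plate rear-near":(271.7,189.5,.084)}
for k,(u,v,z) in pts.items(): print(k,ray(d,u,v,z))
# bar: points z .055-.1 in bar region
m=np.zeros((400,640),bool); m[195:245,240:362]=1
z=cv2.medianBlur((P[...,2]).astype(np.float32),3)
m&=(z>.057)&(z<.102)
# bar only: lower-left; use largest comp after opening
mm=cv2.morphologyEx(m.astype(np.uint8),cv2.MORPH_OPEN,np.ones((7,7)))
n,l,s,c=cv2.connectedComponentsWithStats(mm); i=1+s[1:,4].argmax(); B=P[l==i]; print(s[i])
B=B[:, :]
# colour-based direction: rear (far-from-chute) edge line
(cx,cy),(w,h),a=cv2.minAreaRect((B[:,:2]*1000).astype(np.float32)); print("bar rect",cx,cy,w,h,a)
# plane fit
A=np.c_[B[:,:2],np.ones(len(B))]; co=np.linalg.lstsq(A,B[:,2],rcond=None)[0]; print("plane",co,"downslope heading",np.degrees(np.arctan2(-co[1],-co[0])))
# walls: points 25..36mm along, fit lines
E
```

```text
farL [0.6473 0.1044 0.032 ]
nearL [0.5703 0.1122 0.032 ]
stopfar [ 0.6026 -0.2513  0.046 ]
stopnear [ 0.5245 -0.2437  0.046 ]
plate top rear-far [0.632  0.0896 0.084 ]
plate rear-near [0.58   0.0917 0.084 ]
[ 247  205  111   30 1998]
bar rect 479.89739990234375 20.418350219726562 271.0399475097656 101.57167053222656 82.70331573486328
plane [-2.455   0.2853  1.3194] downslope heading -6.629782162002553
```

```bash
cat >> h.py <<'E'
th=np.radians(-97.2); O=np.array([.5887,-.0497,0]); ex=np.array([np.cos(th),np.sin(th),0]); ey=np.array([-ex[1],ex[0],0])
C=np.stack([ex,ey,[0,0,1]])
def toC(X): return (np.asarray(X)-O)@C.T*1000
def toW(c): return np.asarray(c)/1000@C+O
def go(c,s):
    R=np.array(s["tool_rot"]); dv=(toW(c)-np.array(s["position"]))@R*1000
    t=-ex; a=np.degrees(np.arctan2(t@R[:,1],t@R[:,0])); return dv.round(1),round(a,1)
E
python3 - <<'E'
from h import *
from rig import env
d=load("top0")
for n,(u,v,z) in {"tray front far":(334.8,179,.038),"tray front near":(333,200,.038),"tray rear far":(298.7,175.5,.038),"blade?":(361,180,.06),"postnear":(363,212,.065)}.items(): print(n,toC(ray(d,u,v,z)).round(1))
# plate by depth
P,ok=cloud(d); q=toC(P[ok]); m=(q[:,2]>74)&(abs(q[:,1])<30)&(q[:,0]<-90)&(q[:,2]<100); print("plate",m.sum(),q[m].min(0),q[m].max(0),np.median(q[m],0))
for n,b in {"bottle":(205,178)}.items(): print(n,toC(ray(d,*b,.12)))
s=env.observe(); print(go([-172,-49,200],s)); print(s["position"])
E
```

```text
tray front far [12. 26. 38.]
tray front near [ 13.9 -28.1  38. ]
tray rear far [-80.5  23.5  38. ]
blade? [76.8 28.1 60. ]
postnear [ 90.4 -51.7  65. ]
plate 700 [-731.16352837  -29.9368704    74.1264762 ] [-137.18470765   29.81711487   99.98157288] [-621.10191729   -2.91426767   85.82169603]
bottle [-295.84627817  -23.17541532  120.        ]
(array([-478.4, -229.2,   31. ]), np.float64(76.1))
[0.19764694 0.5130445  0.23086778]
```

```bash
python3 -m inch '85 -48 -23 0 7.6; 85 -96 -46 0 15.2; 85 -144 -69 0 22.8; 85 -192 -92 5 30.4; 85 -240 -115 10 38; 85 -288 -138 15 45.6; 85 -336 -161 20 53.2; 85 -384 -184 25 60.8; 85 -432 -207 30 68.4; 85 -477 -229 31 76.1'; python3 -m inch '85 0 0 0 0;85 0 0 0 0;85 0 0 0 0'; python3 - <<'E'
from h import *
from rig import env
s=env.observe(); print(s["time_s"],toC(s["position"]).round(1),go([-170,-49,80],s),s["ft_force"],s["grip_width"])
d=env.get_image("wrist"); cv2.imwrite("pics/w1.png",d["color"]); np.savez("pics/w1.npz",**d)
d=env.get_image("top"); cv2.imwrite("pics/t1.png",d["color"][100:260,180:420].repeat(3,0).repeat(3,1))
E
```

```text
time_s: 1.4
position: [0.5614, 0.1264, 0.1997]
tool_rot: [[0.13, 0.992, -0.001], [0.992, -0.13, 0.0], [-0.0, -0.001, -1.0]]
ft_force: [1.0, 0.2, 0.2]
grip_width: 0.085
time_s: 1.78
position: [0.5598, 0.1289, 0.2005]
tool_rot: [[0.123, 0.992, -0.0], [0.992, -0.123, 0.0], [0.0, -0.0, -1.0]]
ft_force: [0.0, -0.6, 0.4]
grip_width: 0.0849
1.775 [-173.6  -51.   200.5] (array([ -3.6,   2. , 120.5]), np.float64(0.1)) [ 0.03797702 -0.61288957  0.4257055 ] 0.08486120518835091
```

View pics/w1.png

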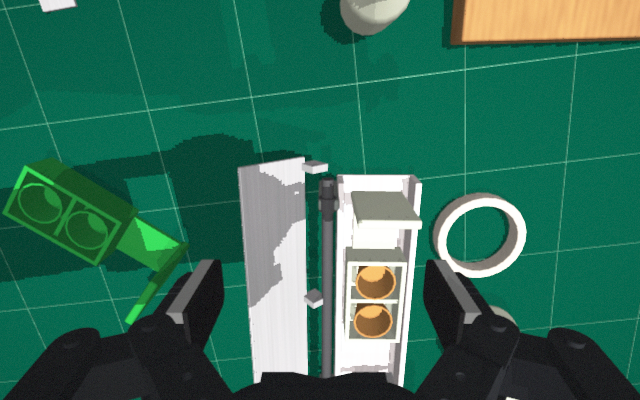

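View pics/t1.png

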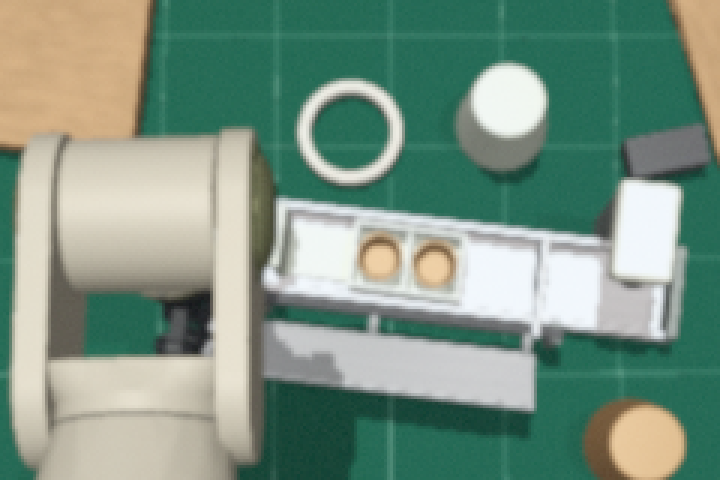

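```bash
python3 - <<'E'
from h import *
np.set_printoptions(suppress=True,precision=1)
d=load("w1");P,ok=cloud(d);q=toC(P)
for v in range(186,236,3): print(v,q[v,385], q[v,400])
print("bar row",[q[190,u].round(0).tolist() for u in (243,250,275,300)])
print("bar end",[q[v,275].round(0).tolist() for v in (158,161,165,170)])
print("walls",[q[215,u].round(0).tolist() for u in (326,340,345,414,418)])
print("stop plate side", [q[222,u].round(0).tolist() for u in (350,353,356,415,418,421)])
E
```

```text
186 [-149.    10.4    5.4] [-148.9   25.6    5. ]
189 [-145.8   10.6    5.4] [-145.6   25.9    4.7]
192 [-144.2    9.9   10.1] [-144.2   24.9   10.2]
195 [-144.4    8.2   20.2] [-144.1   23.    19.2]
198 [-144.8    6.5   30.5] [-144.1   21.1   28.4]
201 [-144.8    5.1   38.8] [-144.2   19.3   37.1]
204 [-144.3    4.    45.6] [-144.    17.7   44.8]
207 [-144.7    2.5   54.4] [-144.6   15.8   54. ]
210 [-144.7    1.2   61.9] [-144.    14.6   60. ]
213 [-144.1    0.4   67.3] [-144.1   13.    67.3]
216 [-144.6   -1.    75.2] [-144.4   11.5   74.7]
219 [-144.8   -2.1   82.1] [-144.2   10.2   80.8]
222 [-142.9   -2.3   83.9] [-143.1    9.6   84.4]
225 [-140.8   -2.4   85.1] [-140.6    9.7   84.6]
228 [-138.3   -2.3   85.3] [-138.     9.9   84.7]
231 [-101.4   12.4    9.7] [-99.1  29.2   4.6]
234 [-98.1  12.5  10. ] [-95.8  29.3   4.8]
bar row [[-173.0, -112.0, 95.0], [-172.0, -107.0, 92.0], [-168.0, -90.0, 78.0], [-163.0, -71.0, 62.0]]
bar end [[-177.0, -100.0, 1.0], [-190.0, -90.0, 73.0], [-188.0, -90.0, 76.0], [-184.0, -90.0, 77.0]]
walls [[-142.0, -49.0, 66.0], [-129.0, -36.0, 33.0], [-118.0, -29.0, 7.0], [-144.0, 24.0, 72.0], [-129.0, 38.0, 34.0]]
stop plate side [[-109.0, -24.0, 3.0], [-110.0, -21.0, 5.0], [-111.0, -18.0, 9.0], [-143.0, 21.0, 85.0], [-143.0, 24.0, 85.0], [-143.0, 26.0, 85.0]]
```

```bash
python3 - <<'E'
from h import *
np.set_printoptions(suppress=True,precision=0)
d=load("w1");P,ok=cloud(d);q=toC(P)-np.array([-173.6,-51,200.5])
for v in (262,270,285,300,315):
  print(v,[(u,q[v,u].round().tolist()) for u in (172,185,198,208,218,430,440,450,460,475) if 0<d["range_z"][v,u]<.25])
m=(d["range_z"]>0)&(d["range_z"]<.25); m[330:]=0; F=q[m]; print(F.min(0),F.max(0)); 
for s in (-1,1): G=F[F[:,1]*s>0]; T=G[G[:,2]<20]; print(s,np.percentile(G,[1,99],0),T.min(0),T.max(0),len(T))
E
```

```text
262 [(208, [-10.0, -46.0, 20.0]), (218, [-9.0, -43.0, 18.0]), (430, [-9.0, 42.0, 19.0]), (440, [-10.0, 45.0, 20.0])]
270 [(198, [-10.0, -48.0, 27.0]), (208, [-10.0, -44.0, 27.0]), (218, [-6.0, -43.0, 19.0]), (430, [-6.0, 42.0, 20.0]), (440, [-10.0, 44.0, 26.0]), (450, [-9.0, 48.0, 25.0])]
285 [(185, [-9.0, -50.0, 35.0]), (198, [-9.0, -45.0, 35.0]), (208, [-6.0, -43.0, 31.0]), (218, [0.0, -43.0, 21.0]), (430, [-1.0, 41.0, 23.0]), (440, [-7.0, 42.0, 32.0]), (450, [-10.0, 44.0, 37.0]), (460, [-10.0, 47.0, 36.0])]
300 [(172, [-6.0, -53.0, 39.0]), (185, [-9.0, -46.0, 44.0]), (198, [-8.0, -43.0, 42.0]), (208, [-2.0, -43.0, 34.0]), (218, [6.0, -43.0, 23.0]), (430, [5.0, 42.0, 24.0]), (440, [-3.0, 41.0, 35.0]), (450, [-9.0, 41.0, 43.0]), (460, [-10.0, 44.0, 45.0]), (475, [-6.0, 52.0, 39.0])]
315 [(172, [-8.0, -49.0, 50.0]), (185, [-9.0, -44.0, 52.0]), (198, [-2.0, -43.0, 43.0]), (208, [3.0, -43.0, 35.0]), (218, [12.0, -43.0, 25.0]), (430, [11.0, 42.0, 25.0]), (440, [3.0, 42.0, 36.0]), (450, [-3.0, 42.0, 44.0]), (460, [-9.0, 42.0, 51.0]), (475, [-8.0, 47.0, 51.0])]
[-131.  -71. -136.] [13. 70. 62.]
-1 [[-13. -57.  15.]
 [ 11. -43.  61.]] [-10. -50.  13.] [ 13. -43.  20.] 258
1 [[-128.   18. -130.]
 [  11.   56.   61.]] [-131.   14. -136.] [12. 58. 20.] 1471
```

```bash
python3 -m inch '85 -3 2 35 0; 85 -3 2 70 0; 85 -3 2 95 0;85 -3 2 95 0; 85 -3 2 95 0'; python3 - <<'E'
from h import *
from rig import env
s=env.observe(); print(s["time_s"],toC(s["position"]).round(1),go([-170,-49,30],s),s["ft_force"],s["grip_width"])
E
```

```text
time_s: 2.5
position: [0.5626, 0.1251, 0.1066]
tool_rot: [[0.124, 0.992, 0.002], [0.992, -0.124, 0.0], [0.0, 0.002, -1.0]]
ft_force: [-0.9, 0.1, 0.2]
grip_width: 0.0848
2.5 [-170.1  -47.8  106.6] (array([-0.2, -1.3, 76.6]), np.float64(0.1)) [-0.86495754  0.05820348  0.20604782] 0.08476048922842146
```

```bash
python3 -m inch '85 0 -1 12 0; 85 0 -1 25 0; 85 0 -1 38 0; 85 0 -1 50 0; 85 0 -1 60 0; 85 0 -1 68 0; 85 0 -1 75 0; 85 0 -1 76 0;85 0 -1 76 0'; python3 - <<'E'
from h import *
from rig import env
s=env.observe(); print(s["time_s"],toC(s["position"]).round(1),go([-170,-49,30],s),s["ft_force"],s["grip_width"])
for n in ("side","top","wrist"):
  d=env.get_image(n); np.savez(f"pics/{n}2.npz",**d); im=d["color"]
  if n=="side": im=cv2.resize(im[130:290,240:420],None,fx=3.5,fy=3.5,interpolation=2)
  if n=="top": im=cv2.resize(im[140:260,200:430],None,fx=3.4,fy=3.4,interpolation=2)
  cv2.imwrite(f"pics/{n}2.png",im)
  P,ok=cloud(d);q=toC(P)
  m=ok&(q[...,0]>74)&(q[...,0]<86)&(q[...,1]>-35)&(q[...,1]<45)&(q[...,2]>36)&(q[...,2]<150)
  G=q[m]; print(n,m.sum(),G.min(0).round() if len(G) else 0,G.max(0).round() if len(G) else 0)
  b=ok&(q[...,0]>-60)&(q[...,0]<70)&(q[...,1]<-64)&(q[...,1]>-118)&(q[...,2]>20)&(q[...,2]<100)
  B=q[b]
  if len(B)>50: c=np.polyfit(B[:,1],B[:,2],1); print("bar slope",c[0],"angle",.7-np.arctan(-c[0]),"z at -91",np.polyval(c,-91))
E
```

```text
time_s: 3.62
position: [0.5628, 0.1247, 0.03]
tool_rot: [[0.125, 0.992, 0.004], [0.992, -0.125, -0.0], [0.0, 0.004, -1.0]]
ft_force: [4.1, -0.8, 6.6]
grip_width: 0.0849
3.625 [-169.8  -47.5   30. ] (array([ 0.2, -1.5,  0. ]), np.float64(0.0)) [ 4.13713091 -0.8284768   6.60900379] 0.0849330209482452
side 181 [ 76. -35.  56.] [ 85.  27. 117.]
bar slope 0.04246838334235891 angle 0.7424428794588489 z at -91 42.038571151896186
top 110 [ 75. -35.  37.] [ 82.  40. 118.]
bar slope 0.047699230450410045 angle 0.7476631043942827 z at -91 43.911426274413536
wrist 0 0 0
```

View pics/side2.png

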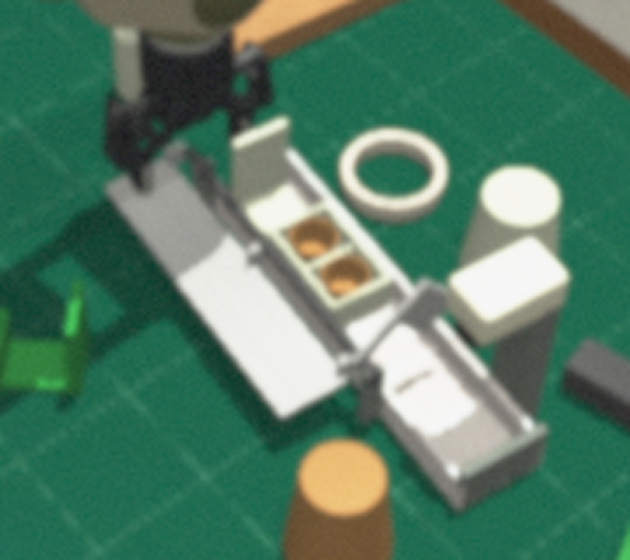

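View pics/wrist2.png

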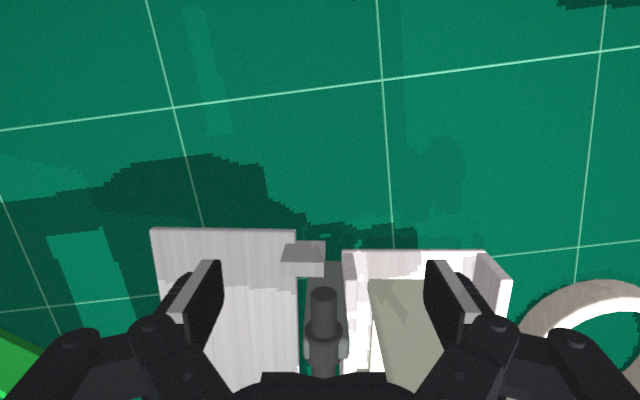

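```bash
python3 -m inch '85 -6 0 0 0; 85 -11 0 0 0; 85 -16 0 0 0; 85 -22 0 0 0; 85 -30 0 0 0; 85 -38 0 0 0; 85 -46 0 0 0; 85 -54 0 0 0; 85 -62 0 0 0; 85 -70 0 0 0'; cat > chk.py <<'E'
from h import *
from rig import env
import sys
k=sys.argv[1]
s=env.observe(); print(s["time_s"],toC(s["position"]).round(1),go([20,-48,30],s),np.round(s["ft_force"],1),s["grip_width"])
for n in ("side","top"):
  d=env.get_image(n); np.savez(f"pics/{n}{k}.npz",**d); im=d["color"]
  if n=="side": im=cv2.resize(im[130:290,240:420],None,fx=3.5,fy=3.5,interpolation=2)
  if n=="top": im=cv2.resize(im[140:260,200:430],None,fx=3.4,fy=3.4,interpolation=2)
  cv2.imwrite(f"pics/{n}{k}.png",im)
  P,ok=cloud(d);q=toC(P)
  b=ok&(q[...,0]>20)&(q[...,0]<75)&(q[...,1]<-64)&(q[...,1]>-118)&(q[...,2]>20)&(q[...,2]<100)
  B=q[b]
  if len(B)>50: c=np.polyfit(B[:,1],B[:,2],1); print(n,"angle",.7+np.arctan(c[0]),"z at -91",np.polyval(c,-91))
  m=ok&(abs(q[...,1])<24)&(q[...,2]>31)&(q[...,2]<44)&(q[...,0]>-150)&(q[...,0]<188); 
  if m.sum(): print("tray z31-44 x range",np.percentile(q[m][:,0],[2,50,98]).round())
E
python3 chk.py 3
```

```text
time_s: 5.03
position: [0.5526, 0.056, 0.0296]
tool_rot: [[0.125, 0.992, 0.001], [0.992, -0.125, 0.001], [0.001, 0.001, -1.0]]
ft_force: [0.0, 5.9, 4.9]
grip_width: 0.0848
5.025 [-100.3  -49.1   29.6] (array([-120.3,    1. ,   -0.6]), np.float64(0.0)) [0.  5.9 4.9] 0.08484257555277917
side angle 0.760270921305169 z at -91 41.5726994363769
tray z31-44 x range [-82.  -1.  74.]
top angle 0.7572648123156275 z at -91 43.3512693511734
tray z31-44 x range [-23.  25.  71.]
```

View pics/side3.png

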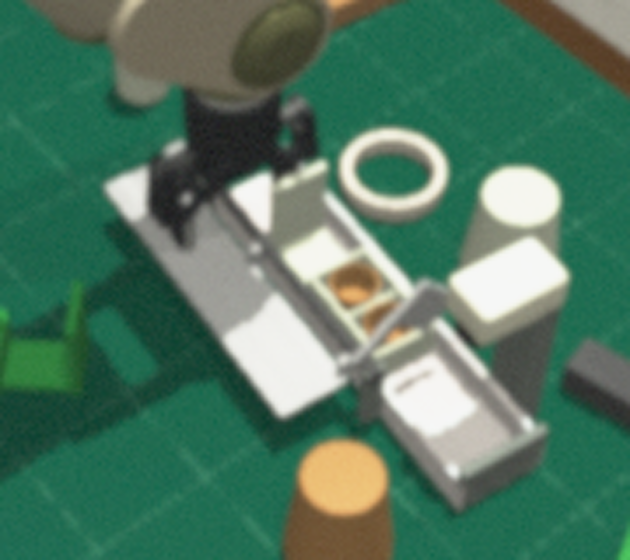

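```bash
python3 -m inch '85 -9 0 0 0; 85 -19 0 0 0; 85 -29 0 0 0; 85 -39 0 0 0; 85 -49 0 0 0; 85 -59 0 0 0; 85 -69 0 0 0; 85 -79 0 0 0; 85 -89 0 0 0; 85 -98 0 0 0'; python3 chk.py 4
```

```text
time_s: 6.38
position: [0.5401, -0.0413, 0.0294]
tool_rot: [[0.125, 0.992, 0.0], [0.992, -0.125, 0.001], [0.001, 0.0, -1.0]]
ft_force: [1.0, 6.5, 5.2]
grip_width: 0.0851
6.375 [ -2.3 -49.3  29.4] (array([-22.3,   1.3,  -0.6]), np.float64(0.0)) [1.  6.5 5.2] 0.08505640963596924
side angle 0.7608689063756799 z at -91 41.44089661980608
tray z31-44 x range [ 17. 115. 172.]
tray z31-44 x range [ 95. 125. 169.]
```

View pics/side4.png

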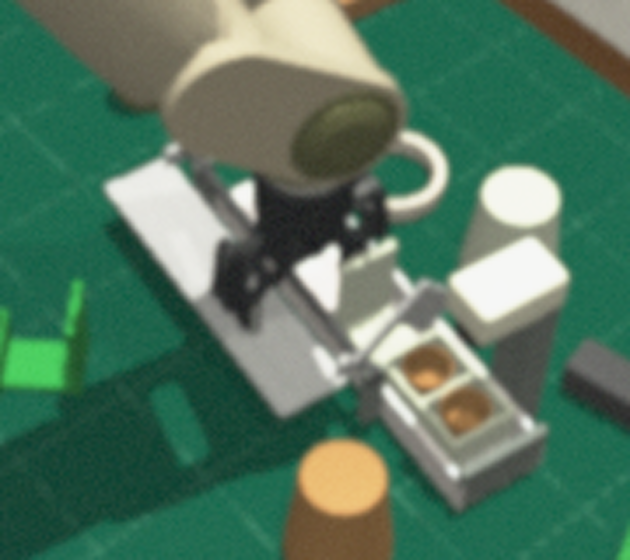

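View pics/top4.png

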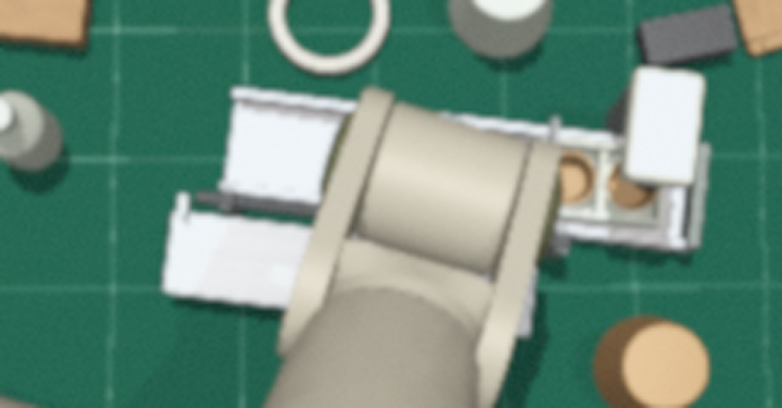

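```bash
python3 - <<'E'
from h import *
for n in("side4","top4"):
    d=load(n);P,ok=cloud(d);q=toC(P)
    for a in range(20,130,10):
        m=ok&(q[...,0]>a)&(q[...,0]<a+10)&(q[...,2]>127)&(q[...,1]>-90)&(q[...,1]<60)&(q[...,2]<600)
        if m.sum():print(n,a,m.sum(),q[m].min(0).round(),q[m].max(0).round())
E
```

```text
side4 20 154 [ 20. -84. 127.] [ 30. -19. 330.]
side4 30 212 [ 30. -88. 157.] [ 40. -23. 361.]
side4 40 48 [ 40. -89. 318.] [ 50. -26. 364.]
side4 50 315 [ 50. -90. 241.] [ 60. -21. 361.]
side4 60 474 [ 60. -89. 244.] [ 70. -15. 333.]
side4 70 43 [ 70. -66. 270.] [ 72. -38. 310.]
side4 120 67 [122. -14. 149.] [130.  58. 180.]
top4 20 203 [ 20. -90. 295.] [ 30. -11. 333.]
top4 30 202 [ 30. -90. 264.] [ 40. -13. 366.]
top4 40 190 [ 40. -90. 278.] [ 50. -13. 365.]
top4 50 160 [ 50. -88. 295.] [ 60. -12. 363.]
top4 60 91 [ 60. -82. 298.] [ 69. -16. 330.]
top4 120 185 [120. -10. 146.] [130.  60. 183.]
```

```bash
python3 -m inch '85 -4 0 0 0; 85 -8 0 0 0; 85 -12 0 0 0; 85 -15 0 0 0; 85 -17 0 0 0; 85 -18 0 0 0'; python3 -m inch '85 -1 0 0 0; 85 -2 0 0 0; 85 -2 0 0 0'; python3 chk.py 5
```

```text
time_s: 7.22
position: [0.5378, -0.059, 0.0293]
tool_rot: [[0.125, 0.992, -0.0], [0.992, -0.125, 0.001], [0.001, -0.0, -1.0]]
ft_force: [1.4, 5.8, 4.9]
grip_width: 0.0852
time_s: 7.6
position: [0.5375, -0.061, 0.0293]
tool_rot: [[0.125, 0.992, -0.0], [0.992, -0.125, 0.001], [0.001, -0.0, -1.0]]
ft_force: [1.3, 5.1, 5.0]
grip_width: 0.0849
7.6 [ 17.6 -49.4  29.3] (array([-2.4,  1.4, -0.7]), np.float64(0.0)) [1.3 5.1 5. ] 0.08488915405020238
side angle 0.4973554762529541 z at -91 48.322525870093415
tray z31-44 x range [ 37. 126. 187.]
tray z31-44 x range [121. 147. 187.]
```

```bash
python3 -m inch '85 -1 0 0 0; 85 -2 0 0 0; 85 -2 0 0 0'; python3 -m inch '85 -1 0 0 0; 85 -1 0 0 0'; python3 -m inch '85 -1 0 0 0; 85 -1 0 0 0'
```

```text
time_s: 8.07
position: [0.5375, -0.0617, 0.0295]
tool_rot: [[0.123, 0.992, 0.0], [0.992, -0.123, 0.003], [0.003, 0.0, -1.0]]
ft_force: [2.8, 15.9, 6.5]
grip_width: 0.0848
time_s: 8.32
position: [0.5375, -0.0619, 0.0296]
tool_rot: [[0.122, 0.992, 0.001], [0.992, -0.122, 0.003], [0.003, 0.001, -1.0]]
ft_force: [3.2, 18.7, 8.2]
grip_width: 0.085
time_s: 8.57
position: [0.5376, -0.0621, 0.0298]
tool_rot: [[0.122, 0.993, 0.001], [0.993, -0.122, 0.004], [0.004, 0.001, -1.0]]
ft_force: [4.6, 25.1, 10.3]
grip_width: 0.085
```

```bash
python3 -m inch '85 3 0 0 0; 85 8 0 0 0; 85 13 0 0 0; 85 18 0 0 0; 85 18 0 0 0'; python3 chk.py 6; python3 - <<'E'
from h import *
d=load("side6");P,ok=cloud(d);q=toC(P)
m=ok&(abs(q[...,1])<24)&(q[...,2]>60)&(q[...,2]<88)&(q[...,0]>10)&(q[...,0]<60);print("plate",np.percentile(q[m],[5,50,95],0).round(1))
d=load("top6");P,ok=cloud(d)
im=cv2.resize(d["color"][165:225,340:415],None,fx=10,fy=10,interpolation=2);
for x in (77,83,95,191,200):
  for y in (-33,33):
    u,v=(proj(d,toW([x,y,38]))[0]-[340,165]+.5)*10; cv2.circle(im,(int(u),int(v)),3,(0,0,255),-1)
cv2.imwrite("pics/t6z.png",im)
E
```

```text
time_s: 9.2
position: [0.5394, -0.0473, 0.0293]
tool_rot: [[0.125, 0.992, 0.0], [0.992, -0.125, 0.0], [0.0, -0.0, -1.0]]
ft_force: [-0.6, 0.4, 4.6]
grip_width: 0.0848
9.2 [  3.8 -49.2  29.3] (array([-16.2,   1.2,  -0.7]), np.float64(0.0)) [-0.6  0.4  4.6] 0.08479978921181185
side angle 0.7693142264021484 z at -91 41.51127934140859
tray z31-44 x range [ 36. 125. 186.]
tray z31-44 x range [100. 141. 187.]
plate [[ 13.1 -21.6  62.6]
 [ 38.3  -1.8  76.6]
 [ 41.9  20.7  86.1]]
```

View pics/side6.png

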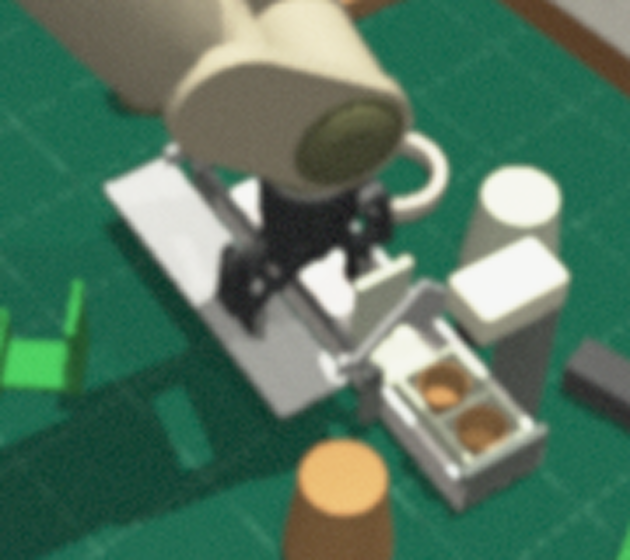

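View pics/t6z.png

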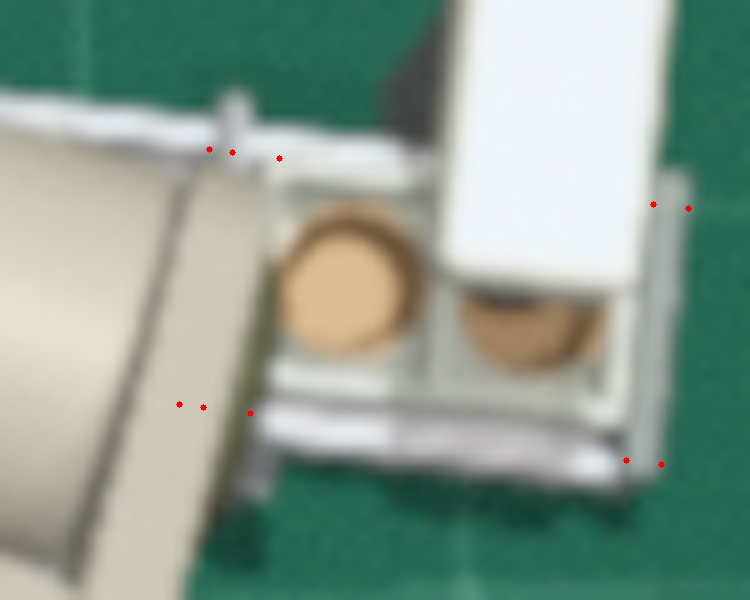

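The tray front is flush with the stop at (630,330) in the zoom, and the plate's front top is at about x 40 as expected. I now raise the tool to let the gate shut.

```bash
python3 -m inch '85 0 0 -6 0; 85 0 0 -14 0; 85 0 0 -22 0; 85 0 0 -30 0; 85 0 0 -38 0; 85 0 0 -46 0; 85 0 0 -56 0; 85 0 0 -80 0; 85 0 0 -120 0; 85 0 0 -160 0'; python3 -m inch '85 30 0 -20 0; 85 80 -20 -40 0; 85 130 -60 -60 0; 85 180 -100 -60 0; 85 220 -140 -60 0; 85 240 -160 -60 0;85 240 -160 -60 0;85 240 -160 -60 0'; python3 chk.py 7; python3 - <<'E'
from h import *
d=load("top7");P,ok=cloud(d);q=toC(P)
im=cv2.resize(d["color"][165:225,340:415],None,fx=10,fy=10,interpolation=2);cv2.imwrite("pics/t7z.png",im)
for n in("side7","top7"):
  d=load(n);P,ok=cloud(d);q=toC(P)
  m=ok&(abs(q[...,1])<24)&(q[...,2]>70)&(q[...,2]<92)&(q[...,0]>10)&(q[...,0]<60);print("plate",np.percentile(q[m],[5,50,95],0).round(1))
E
```

```text
time_s: 10.55
position: [0.5389, -0.0476, 0.1906]
tool_rot: [[0.125, 0.992, -0.001], [0.992, -0.125, 0.0], [0.0, -0.001, -1.0]]
ft_force: [0.4, -1.0, -0.0]
grip_width: 0.085
time_s: 11.55
position: [0.411, 0.2098, 0.2494]
tool_rot: [[0.125, 0.992, -0.0], [0.992, -0.125, -0.0], [-0.0, 0.0, -1.0]]
ft_force: [0.3, 0.2, 0.6]
grip_width: 0.0847
11.55 [-235.2 -208.9  249.4] (array([-255.2,  160.8,  219.5]), np.float64(0.0)) [0.3 0.2 0.6] 0.08467492554941998
side angle 0.009787923613016725 z at -91 75.07628313305433
tray z31-44 x range [ 38. 113. 187.]
top angle 0.021993614158291486 z at -91 78.57445966751776
tray z31-44 x range [ 31. 133. 187.]
plate [[ 33.6 -21.6  72.1]
 [ 39.1  -1.6  80.9]
 [ 41.5  21.3  85.1]]
plate [[ 30.4 -20.8  73.3]
 [ 34.   -0.9  84.2]
 [ 37.8  21.   88.1]]
```

View pics/side7.png

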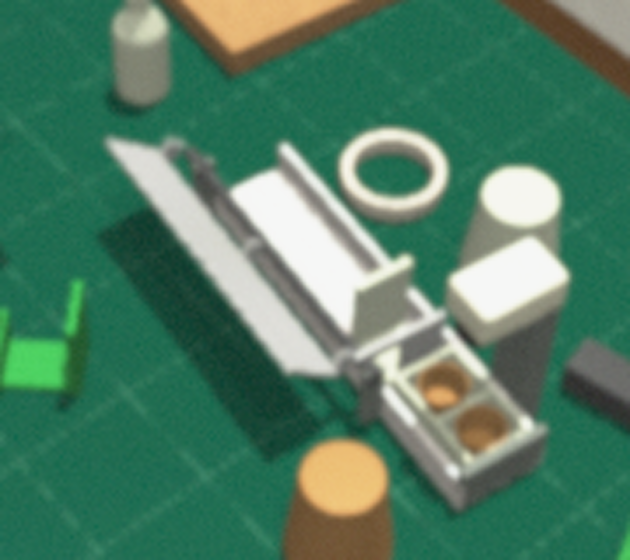

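View pics/top7.png

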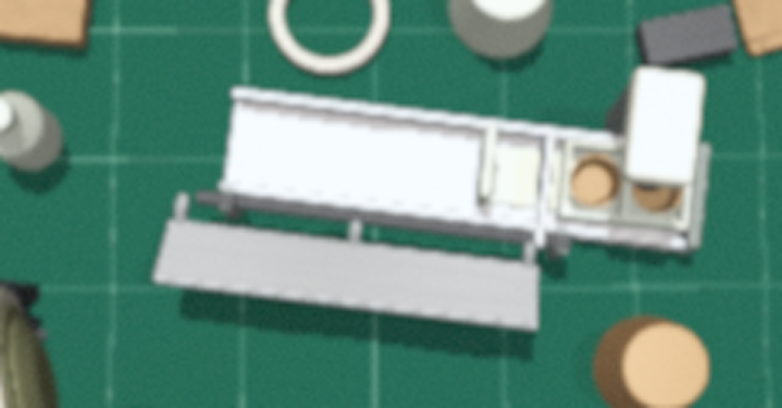

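View pics/t7z.png

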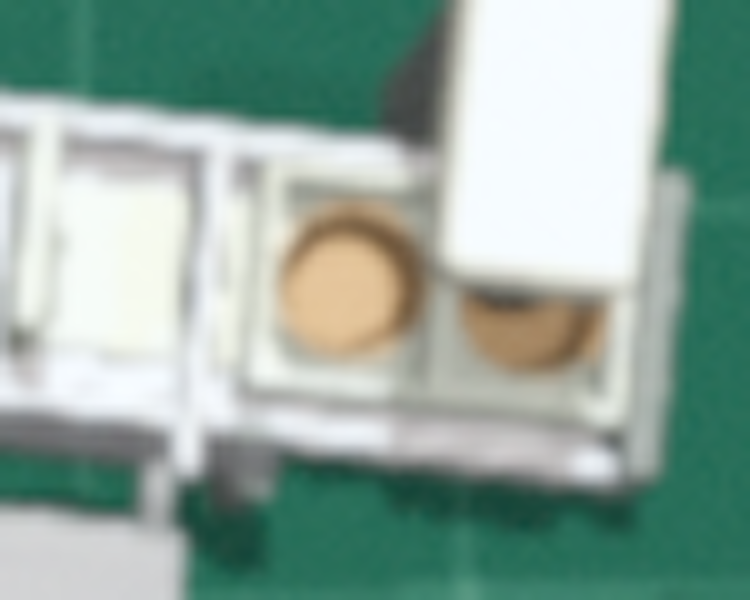

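The gate is shut at about 0.01–0.02 rad, between the plate and the tray. The plate spans about x 32–40, as it should when home, the tray is flush with the stop, and the arm is clear.

```bash
python3 -c "
from rig import env
s=env.observe(); print(s['time_s'],s['ft_force'],abs(s['qvel']).max()); print(env.close_job())"
```

```text
11.65 [ 0.43734763 -0.35426496  0.55895754] 0.21592005310732684
the job is handed in; nothing more can be done
None
```

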